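Post the teat case through the sprung flap of the storage box

TASK

Put the clear case of bottle teats away in the white flap box: with one finger press the flap's round bar down so that the flap swings well open, and keeping it down, push the case along the sill with the other finger until it drops inside. Only push the case, never lift it or slide it onto the closed flap; then let the flap spring shut and leave everything else on the cart where it is.

Things in the scene. Friction and masses are not known exactly. Their poses are not given: they have to be found in the camera images.
- flap_box: White box, fixed. Origin: centre of its underside on the cart top; x along the push, y to the hinge side, z up. x -125 to +105 mm, y -66 to +66, top deck at z = 140; nothing on it stands over 40 mm above the deck. Inside empty, floor at z = 6. Flush grey flap covers the mouth, x 5 to 97. Beside the sill, y -3 to +61, the deck is cut out so that the press bar can sink below deck level.
- sill_edge (a point): End of the sill, where the mouth begins, on the sill's centre line at deck height (box x = +5, y = -32, z = 140 mm). The sill is the flat lane on which the case lies: box x -125 to +5, y -56 to -8, between two guides 5 mm thick and 12 mm high.
- flap (a joint): Flap angle, rad: 0 = shut (level), grows as it swings down into the box, stop at 1.15. Hinge axis parallel to box x at box y = +48, z = 157 mm. A spring shuts it (about 5 N pressing on the bar to start, 9 N at 0.95 rad) and carries the case's weight without opening. At 0.9 to 1.0 rad the mouth beyond the sill is clear for the case to drop.
- press_bar (a point): Point on the axis of the flap's press bar at box x = 0. Round rod, diameter 14 mm, along box x from -115 to +91, part of the flap. Shut: axis at box y = +18, z = 173 mm (top 40 above the deck). Pressed straight down it drifts up to 4 mm to -y and back; at 0.98 rad its axis is at z = 141 (top 8 above the deck). A fingertip may slide along it. It is 50 mm from the sill's centre line.
- teat_case: Clear rigid plastic case with white base and two amber teats inside, 56 mm long (its x), 40 wide, 26 high, 35 to 70 g; origin at the centre of its underside. Starts on the sill, lengthwise along the box's x, wholly short of the sill's end, with free sill behind it for a finger.
- scoop: Bystander, to be left alone: steel measuring scoop, cup 44 mm wide and 28 high, thin handle 85 mm; origin under the cup's centre
- sippy_cup: Bystander, to be left alone: lavender sippy cup with two side handles and white lid, 76 mm wide (120 over the handles), 120 high; origin under its centre
- tin: Bystander, to be left alone: aluminium tin with press lid, 94 mm wide, 103 high; origin under its centre
- feeding_bottle: Bystander, to be left alone: clear feeding bottle, 60 mm wide, 150 high; origin under its centre
- bowl: Bystander, to be left alone: white bowl, 110 mm wide, 45 high; origin under its centre
- bottle_brush: Bystander, to be left alone: bottle brush lying down, 200 mm long, round white head 38 mm thick; origin under its middle
- spoon: Bystander, to be left alone: spoon lying flat, 140 mm long; origin under its middle

How it is judged:
By the outcome, as a careful person would: the job done as asked, in the order asked, and still so for the second after the job is handed in, with the robot touching nothing.
It also fails if it takes over 35 s, if anything falls off the work surface, if the arm or the gripper's body presses on something with over 40 N, if the wrist force passes 120 N, or if a joint passes its speed limit or range.

ROBOT

A 6-joint arm with a two-finger parallel gripper is mounted at the origin on the work surface. World frame = base frame: x ahead of the robot, y to its left, z up, the work surface at z = 0. Lengths are in mm, angles in rad, forces in N, time in s.
With the tool pointing down it reaches from about 275 to 1000 mm from the base axis. Payload 8.4 kg.
Tool frame: the origin (TCP) lies midway between the tips of the shut fingers; the grasp point (between the pads) lies 19 mm behind it; z points along the fingers, y is the direction in which the jaws open and shut (so a half turn about z gives the same grasp; the last joint's range is limited). The gripper opens to 85 mm and grips with 20 to 120 N. Pads are 22 mm wide; open, the fingers measure 114 mm over their backs; the gripper's body (76 mm by 85 mm) begins 54 mm behind the grasp point. The pads swing forward as they close: fully open they stand 13 mm farther back than shut.
Start: joints at [-1.291, 0.353, 1.633, -0, 1.155, -0.002], TCP at [173.802, -600.35, 192.581] pointing down, gripper open.
Joint ranges: [-2.63, 2.63], [-0.92, 2.1], [0.06, 2.66], [-1.3, 4.44], [0, 2.69], [-3.02, 3.02]. Speed limits (rad/s): [2.22, 2.22, 2.79, 3.14, 3.14, 3.14].

INTERFACE

Orientations are given as [roll, pitch, yaw] about the fixed x, y, z axes, in that order (R = Rz(yaw) Ry(pitch) Rx(roll)).
In Python, from rig import * gives the robot as it stands.
- The arm moves only by the tool play_rows, never from a script. Its argument "moves" is a list of rows, each a list of 3 entries, a list of its own where there are three numbers: the shift along the tool's x, y, z in m, then the turn, a rotation vector about the tool's x, y, z in rad, then the opening in per cent of the stroke, from 0 (shut) to 100 (fully open). In form: [[[x, y, z], [rx, ry, rz], fingers], ...]. A call has 1 to 20 rows; each row shifts and turns the commanded pose from where the row before left it, along the tool's axes as they then stand; what a row does not reach is not made up. A row lasts 1/10 s, in which the tool goes at most 50 mm and 8.59 degrees, less where a joint would pass 70% of its speed; a pose out of reach is approached as far as the arm can. A call is refused whole if a number of a shift passes 0.05 or a number of a turn 0.15, either way. A call with a gripper value outside its range is refused whole. The fingers move at their own pace and stop on an object; "squeeze" is the grip in N (left out, the last holds). Time passes only in rows, so rows that do not move let the fingers close. It gives the time, the measured TCP pose, the force and the opening at its end, in the units of the state.
- sense(): the state, without advancing time (a new reading comes with each control period).
- grab_frame(name): name is "scene" or "top" or "wrist"; returns a dict with "pixels" (400x640x3 uint8, red, green, blue), "intrinsics" (3x3 intrinsics, pixels), "distortion" ([k1, k2, p1, p2, k3] as OpenCV has them; the pictures are not rectified), "R" (3x3) and "t" (3): a world point X has camera coordinates R X + t. Camera axes: x right, y down, z forward; pixel columns grow to the right and rows downward; lengths in mm; the calibration is good to about 2 mm. A picture is of the moment at which its call begins. There is no depth.
- sign_off(): hands the job in, once; it reports no verdict.
The state is a dict: "clock": time; "qpos": joint angles; "qvel": joint speeds; "joint_efforts": joint torques, N m; "eef_pos": TCP position; "tcp_rot": TCP orientation; "contact_force": force on the tool from outside, world axes, zero at the start; "wrist_torque": the same for the moment, N m; "opening": opening from 0.0 (shut) to 1.0 (fully open).
Only numpy, scipy, OpenCV 4.12 (cv2) and the standard library are available. Lean on these libraries where they do the work, as an engineer would, in place of code of your own. Each camera call takes 0.05 s, during which the arm holds its last target. There are 200 camera calls.

## Working session

There is one attempt and no reset: what is moved stays moved. The work goes in short steps, Python scripts to look and compute and a tool call to move; the robot and the scene stay as the last step left them, time stands still between calls to the robot, and variables do not carry over. Pictures are saved under pics/ and viewed, about 8 in all and at most 12, crops included, and the job is handed in when it is done.

Besides the shell and the picture viewer there is one more tool, called as name([rows], argument=value, ...), one row to a line, values as JSON. play_rows: Moves the arm, as the interface text tells. Its arguments: {"type":"object","properties":{"moves":{"type":"array"},"squeeze":{"type":"number"}},"required":["moves"]}

```bash
mkdir -p pics; ls
cat > h.py <<'E'
from rig import *
import numpy as np, cv2
def ray(f,uv):
    p=cv2.undistortPoints(np.array([[uv]],float),np.array(f["intrinsics"],float),np.array(f["distortion"],float))[0,0]
    R=np.array(f["R"]);t=np.array(f["t"])
    return -R.T@t, R.T@np.array([p[0],p[1],1.])
def onz(f,uv,z):
    c,d=ray(f,uv); return c+d*(z-c[2])/d[2]
def proj(f,X):
    return cv2.projectPoints(np.array(X,float).reshape(-1,1,3),cv2.Rodrigues(np.array(f["R"],float))[0],np.array(f["t"],float),np.array(f["intrinsics"],float),np.array(f["distortion"],float))[0][:,0]
def save(f,n): cv2.imwrite("pics/"+n,f["pixels"][:,:,::-1])
E
python3 - <<'E'
from h import *
import pickle
F={n:grab_frame(n) for n in("scene","top")}
pickle.dump(F,open("f0.pkl","wb"))
im=[F[n]["pixels"] for n in F]
for n in F: save(F[n],n+"0.png"); c,d=ray(F[n],(320,200)); print(n,c,d)
print(sense())
E
```

```text
pics
scene [1444.7927134  -613.3453039   851.87984157] [-0.68773608  0.44609734 -0.57278253]
top [ 394.38948934   -5.45542179 1192.31190209] [ 0.15102188 -0.01445491 -0.98857414]
{'clock': 0.1, 'qpos': array([-1.29138287e+00,  3.53580603e-01,  1.63406395e+00,  1.82731329e-05,
        1.15518580e+00, -2.41313022e-03]), 'qvel': array([-0.00192988, -0.00119271, -0.00167606, -0.00169202,  0.00162339,
        0.00055028]), 'joint_efforts': array([ 9.91592242e-04, -6.06355834e+01, -3.42819035e+01,  1.45603753e-04,
        4.07333122e-03, -2.04674473e-05]), 'eef_pos': array([ 173.68692258, -599.88893591,  191.93391455]), 'tcp_rot': array([-3.14035499e+00, -1.96950958e-05,  2.81819188e-01]), 'contact_force': array([-0.26111162,  0.16535988, -0.38966167]), 'wrist_torque': array([0.05974355, 0.03268085, 0.02231275]), 'opening': 0.998545252495465}
```

View pics/top0.png

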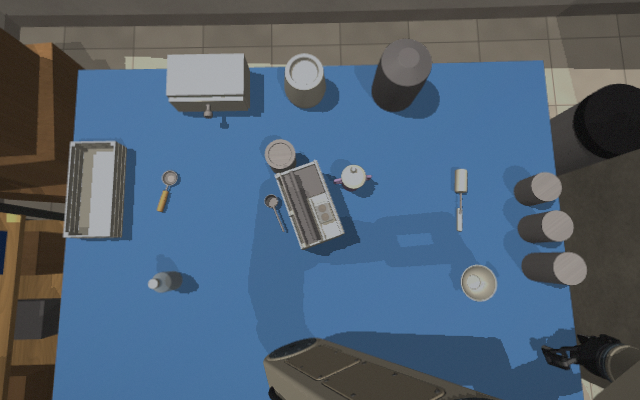

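View pics/scene0.png

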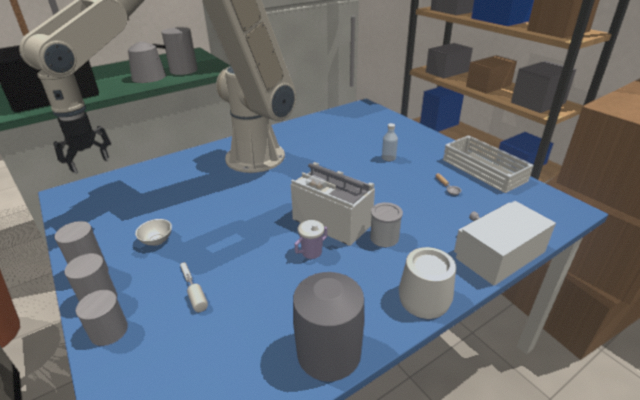

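Top view: flap box around (310,205), tin (280,153), cup (352,178), scoop (272,203); in it image up is world +x. Zooming in on the box.

Run:
```python
from h import *
import pickle
F=pickle.load(open("f0.pkl","rb"))
a=cv2.resize(F["top"]["pixels"][135:260,245:385],None,fx=5.6,fy=4.7,interpolation=cv2.INTER_CUBIC)
a=cv2.resize(F["top"]["pixels"][140:255,255:385],None,fx=5,fy=5,interpolation=cv2.INTER_CUBIC)
cv2.imwrite("pics/topc.png",a[:,:,::-1])
for uv in[(310,205),(280,153),(352,178),(272,203)]: print(onz(F["top"],uv,140))
for uv in[(310,163),(342,233)]: print(onz(F["top"],uv,140))
```

```text
[541.11740306   8.42674833 140.        ]
[698.00520161  94.11312841 140.        ]
[ 618.23127682 -115.83032363  140.        ]
[549.26943698 118.37874136 140.        ]
[665.85362586   6.0947333  140.        ]
[458.3123318  -81.63228705 140.        ]
```

View pics/topc.png

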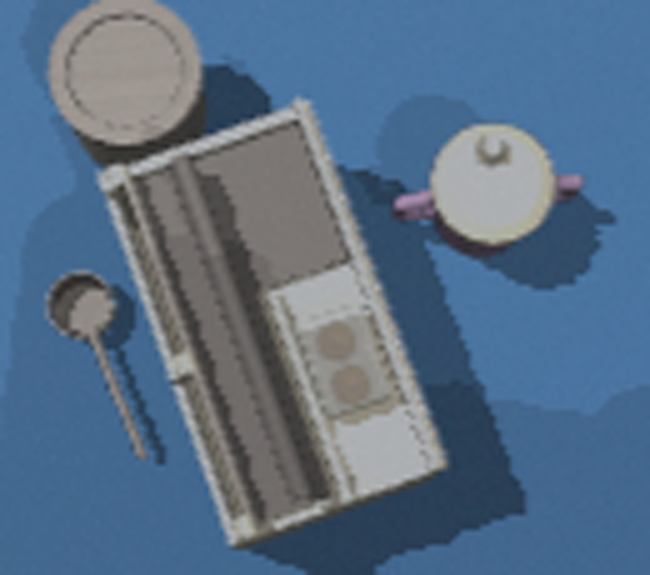

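The crop shows the box with sill and case on the right (deck corners at crop (445,465) and (302,103)), the bar down the middle, case at about (350,368), and the mouth edge at about (270,290)–(352,262). Push direction is up and to the left.

Run:
```python
from h import *
import pickle
F=pickle.load(open("f0.pkl","rb"));f=F["top"]
P=lambda u,v,z: onz(f,(255+(u-2)/5,140+(v-2)/5),z)
C=[P(445,465,140),P(302,103,140),P(235,543,140),P(108,178,140)]
for c in C: print(c[:2].round(1))
d=C[1]-C[0]; print("len",np.hypot(*d[:2]),np.degrees(np.arctan2(d[1],d[0])), "wid",np.linalg.norm(C[0]-C[2]))
# rigid fit
B=np.array([[-125,-66],[105,-66],[-125,66],[105,66]],float);W=np.array([c[:2] for c in C])
U,S,Vt=np.linalg.svd((B-B.mean(0)).T@(W-W.mean(0)));R=(U@Vt).T
o=W.mean(0)-R@B.mean(0);yaw=np.arctan2(R[1,0],R[0,0]);print("origin",o,"yaw",yaw,"res",(W-(B@R.T+o)).round(1).tolist())
for n,u,v,z in[("sillL",270,290,140),("sillR",352,262,140),("case",350,368,166),("cA",300,322,166),("cB",370,312,166),("cC",330,420,166),("cD",400,405,166)]:
    print(n,(R.T@(P(u,v,z)[:2]-o)).round(1))
b=lambda x,y:(R@[x,y]+o).round(1)
print("sill_edge",b(5,-32)," bar0",b(0,18))
print("tcp pre",b(-100,-8))
```

```text
[459.4 -86.2]
[674.   -8.8]
[417.5  34.6]
[631.3 105.7]
len 228.18639820486803 19.84341656190873 wid 127.92265015747188
origin [554.9781496   14.63873649] yaw 0.33645989989701336 res [[0.6, 2.7], [-1.9, 4.2], [2.3, -1.0], [-1.0, -5.9]]
sillL [ 6.6 -5. ]
sillR [  5.4 -55.4]
case [-54.9 -30.8]
cA [-20.5 -13.6]
cB [-29.  -52.6]
cC [-78.4  -9.9]
cD [-84.2 -49.7]
sill_edge [570.3 -13.9]  bar0 [549.   31.6]
tcp pre [463.2 -25.9]
```

play_rows([
  [[0,0,-0.04],[0,0,0],100],
  [[0,0,-0.04],[0,0,0],43],
  [[0.022,-0.0235,-0.02],[0,0,0],43],
  [[0.022,-0.0235,0],[0,0,0],43],
  [[0.022,-0.0235,0],[0,0,0],43],
  [[0.022,-0.0235,0],[0,0,0],43],
  [[0.022,-0.0235,0],[0,0,0],43],
  [[0.022,-0.0235,0],[0,0,0],43],
  [[0.022,-0.0235,0],[0,0,0],43],
  [[0.022,-0.0235,0],[0,0,0],43],
  [[0.022,-0.0235,0],[0,0,0],43],
  [[0.022,-0.0235,0],[0,0,0],43],
  [[0.022,-0.0235,0],[0,0,0],43],
  [[0.022,-0.0235,0],[0,0,0],43],
  [[0.022,-0.0235,0],[0,0,0],43],
  [[0.022,-0.0235,0],[0,0,0],43],
  [[0.022,-0.0235,0],[0,0,0],43],
  [[0.022,-0.0235,0],[0,0,0],43],
  [[0.022,-0.0235,0],[0,0,0],43],
  [[0.022,-0.0235,0],[0,0,-0.054],43],
])

```text
clock: 2.1
eef_pos: [436.7, -82.6, 292.4]
tcp_rot: [-3.141, 0.0, 0.336]
contact_force: [1.3, -0.6, 0.3]
opening: 0.428
```

play_rows([
  [[0.02,-0.022,0],[0,0,0],43],
  [[0.02,-0.022,0],[0,0,0],43],
  [[0,0,0],[0,0,0],43],
])

```text
clock: 2.4
eef_pos: [460.6, -26.6, 292.3]
tcp_rot: [-3.141, -0.0, 0.338]
contact_force: [-0.0, -0.4, -0.0]
opening: 0.432
```

Run:
```python
from h import *
import pickle
F={n:grab_frame(n) for n in("wrist","scene")}
pickle.dump(F,open("f1.pkl","wb"))
save(F["wrist"],"w1.png"); s=sense(); print(s["eef_pos"],s["tcp_rot"],s["contact_force"],s["opening"])
print(ray(F["wrist"],(320,200)))
```

```text
[459.56509098 -28.84063002 292.22595245] [-3.14149539e+00  9.59319311e-04  3.37555043e-01] [-1.13273756 -0.098162    0.42371003] 0.42832986888297986
(array([5.38341616e+02, 2.61921535e-02, 4.75270144e+02]), array([-0.28941094, -0.11151233, -0.95076528]))
```

View pics/w1.png

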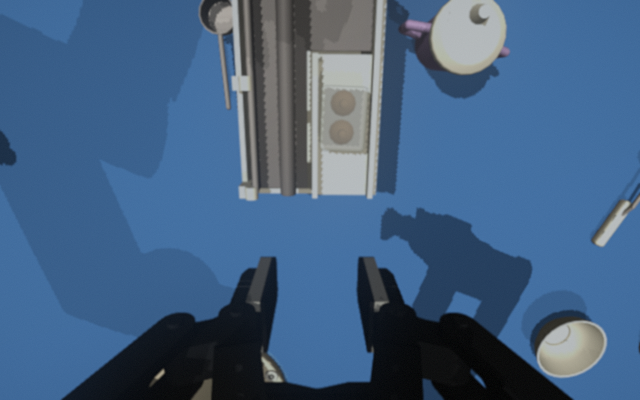

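Wrist view: box rear deck corners at about (240,198) and (377,197), sill edge at row 53, case columns 321–369 and rows 87–152, bar rear end at (287,193). Measuring with it, and projecting the fingertips.

Run:
```python
from h import *
import pickle
F=pickle.load(open("f1.pkl","rb"));f=F["wrist"]
o=np.array([554.98,14.64]);yw=.3365;R=np.array([[np.cos(yw),-np.sin(yw)],[np.sin(yw),np.cos(yw)]])
for n,u,v,z in[("rearR",377,197,140),("rearL",239,198,140),("right side far",387,0,140),("sillR",371,53,140),("sillL",321,52,140),("guideInL rear",317,193,140),("guideInR rear",370,193,140),("barL rear",280,193,173),("barR rear",295,193,173),("barL far",277,5,173),("barR far",292,5,173),("cRL",321,152,166),("cRR",367,152,166),("cFL",322,87,166),("cFR",369,87,166)]:
    print(n,(R.T@(onz(f,(u,v),z)[:2]-o)).round(1))
T=np.array([459.6,-28.8,292.2])
X=[T+np.r_[R@[0,s],0] for s in(-25,0,25)]; print(proj(f,X))
a=cv2.resize(f["pixels"][20:220,220:420],None,fx=3,fy=3,interpolation=cv2.INTER_CUBIC)
b=f["pixels"][220:400,180:460]
b=cv2.resize(b,None,fx=600/280,fy=600/280)[:386]
cv2.imwrite("pics/w1c.png",a[:,:,::-1]); cv2.imwrite("pics/w1d.png",b[:,:,::-1])
```

```text
rearR [-126.6  -69. ]
rearL [-127.9   69.8]
right side far [ 50.2 -68.2]
sillR [  7.6 -56.4]
sillL [  8.3 -12. ]
guideInL rear [-122.5   -8.7]
guideInR rear [-122.4  -61.7]
barL rear [-112.5   24.7]
barR rear [-112.5   11.2]
barL far [39.4 22.6]
barR far [39.4 11. ]
cRL [-76.5 -12.1]
cRR [-76.4 -53. ]
cFL [-21.4 -12.7]
cFR [-21.3 -52.2]
[[362.35389133 240.21328975]
 [318.65412446 240.16984892]
 [274.93973749 240.08385235]]
```

View pics/w1c.png

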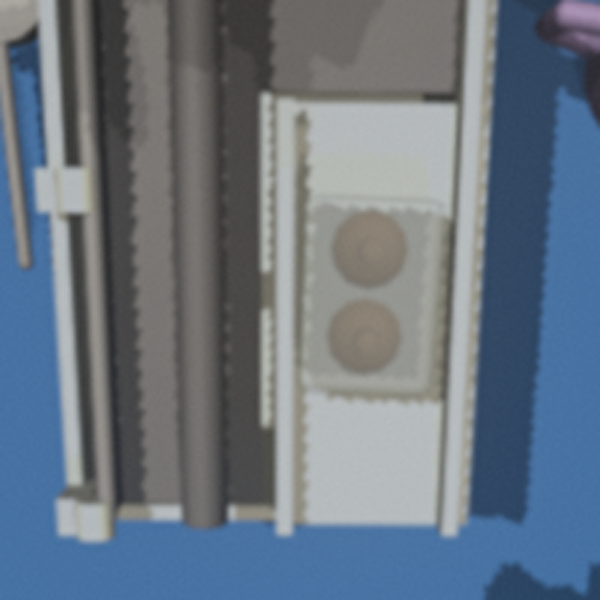

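The zoom confirms the lane, the case lying straight between the guides (rear edge about crop row 390) and the bar end at about (205,515). The bar fit gives box pose within a few mm. Now the fingertips.

View pics/w1d.png

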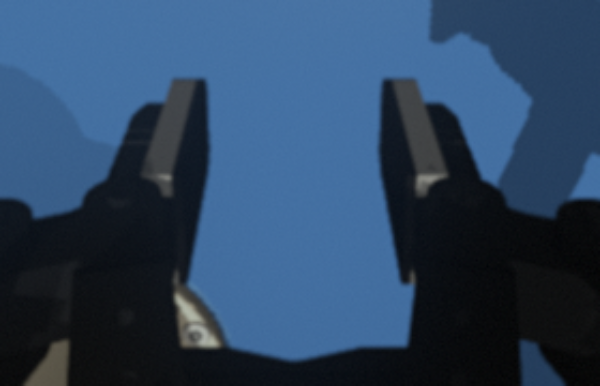

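Run:
```python
from h import *
import pickle
f=pickle.load(open("f1.pkl","rb"))["wrist"]
yw=.3375;R=np.array([[np.cos(yw),-np.sin(yw)],[np.sin(yw),np.cos(yw)]])
T=np.array([459.6,-28.8,292.2])
for h in(0,5,10,15,20):
  for x in (11,-11):
    print(h,x,proj(f,[T+np.r_[R@[x,s],h] for s in(-32,-18,18,32)]).round().tolist())
```

```text
0 11 [[376.0, 222.0], [351.0, 222.0], [287.0, 222.0], [262.0, 222.0]]
0 -11 [[374.0, 257.0], [350.0, 257.0], [288.0, 257.0], [264.0, 257.0]]
5 11 [[377.0, 226.0], [352.0, 226.0], [286.0, 226.0], [260.0, 226.0]]
5 -11 [[375.0, 261.0], [350.0, 262.0], [287.0, 261.0], [262.0, 261.0]]
10 11 [[379.0, 229.0], [352.0, 229.0], [285.0, 229.0], [259.0, 229.0]]
10 -11 [[376.0, 266.0], [351.0, 266.0], [286.0, 266.0], [261.0, 266.0]]
15 11 [[380.0, 233.0], [353.0, 233.0], [284.0, 233.0], [257.0, 233.0]]
15 -11 [[378.0, 270.0], [352.0, 270.0], [286.0, 270.0], [260.0, 270.0]]
20 11 [[382.0, 237.0], [354.0, 237.0], [283.0, 237.0], [256.0, 237.0]]
20 -11 [[379.0, 275.0], [353.0, 275.0], [285.0, 275.0], [258.0, 275.0]]
```

Finger crop: tip front edges lie at image row ~256, inner faces at columns ~277 and ~358, farther back than I'd expected for the TCP. I'll check the tips' height against the scene camera.

Run:
```python
from h import *
import pickle
f=pickle.load(open("f1.pkl","rb"))["scene"]
T=np.array([459.6,-28.8,292.2])
yw=.3375;R=np.array([[np.cos(yw),-np.sin(yw)],[np.sin(yw),np.cos(yw)]])
q=proj(f,[T+np.r_[R@[x,s],h] for h in(0,10,20,40) for x in(11,) for s in(-18,18)]); print(q.round(1).tolist())
u,v=q[0].astype(int); x0,y0=u-50,v-40
print(x0,y0)
a=cv2.resize(f["pixels"][y0:y0+75,x0:x0+100],None,fx=7,fy=7,interpolation=cv2.INTER_CUBIC)
for p in q[:2]: cv2.circle(a,tuple(((p-[x0,y0])*7+3).astype(int).tolist()),3,(255,0,0),-1)
cv2.imwrite("pics/s1c.png",a[:,:,::-1])
```

```text
[[302.4, 138.3], [309.8, 133.9], [302.3, 135.3], [309.7, 130.9], [302.1, 132.2], [309.6, 127.9], [301.8, 126.0], [309.4, 121.7]]
252 98
```

View pics/s1c.png

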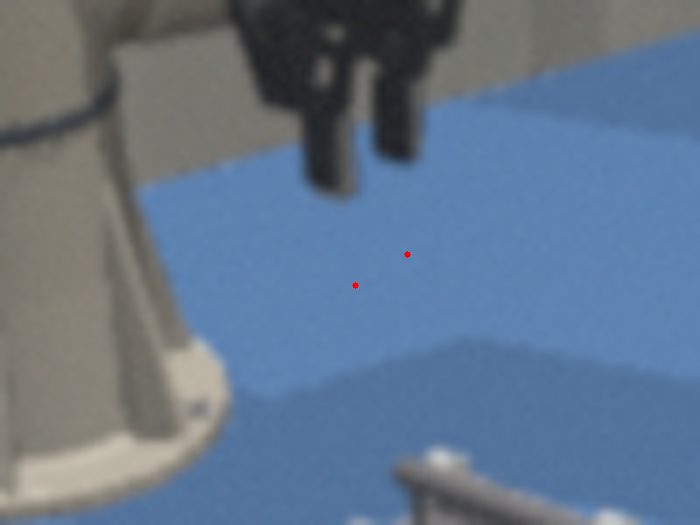

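Both cameras agree: the tips sit about 41 mm above the reported TCP (x and y match). Finger height therefore = TCP z + ~41, to be confirmed by first contact with the bar (top at 180 → expected TCP z ≈ 139). Descending to just short of it.

play_rows([
  [[0,0,0.03],[0,0,0],48],
  [[0,0,0.03],[0,0,0],48],
  [[0,0,0.03],[0,0,0],48],
  [[0,0,0.03],[0,0,0],48],
  [[0,0,0.015],[0,0,0],48],
  [[0,0,0],[0,0,0],48],
])

```text
clock: 3.1
eef_pos: [457.6, -30.1, 155.6]
tcp_rot: [-3.14, 0.004, 0.335]
contact_force: [0.8, -0.3, 0.7]
opening: 0.479
```

Run:
```python
from h import *
import pickle
F={n:grab_frame(n) for n in("wrist","scene")}
pickle.dump(F,open("f2.pkl","wb"))
a=cv2.resize(F["scene"]["pixels"][115:245,270:400],None,fx=4,fy=4,interpolation=cv2.INTER_CUBIC)
w=cv2.resize(F["wrist"]["pixels"][:,180:460],(364,520))
cv2.imwrite("pics/c2.png",np.hstack([a[:520,:436],w])[:,:,::-1]); s=sense(); print(s["eef_pos"],s["tcp_rot"],s["contact_force"],s["opening"])
```

```text
[459.77518393 -29.92902365 157.97981385] [3.14147834e+00 2.09735082e-04 3.34902225e-01] [ 0.11565937 -0.16719257  0.35678308] 0.47939091588653265
```

View pics/c2.png

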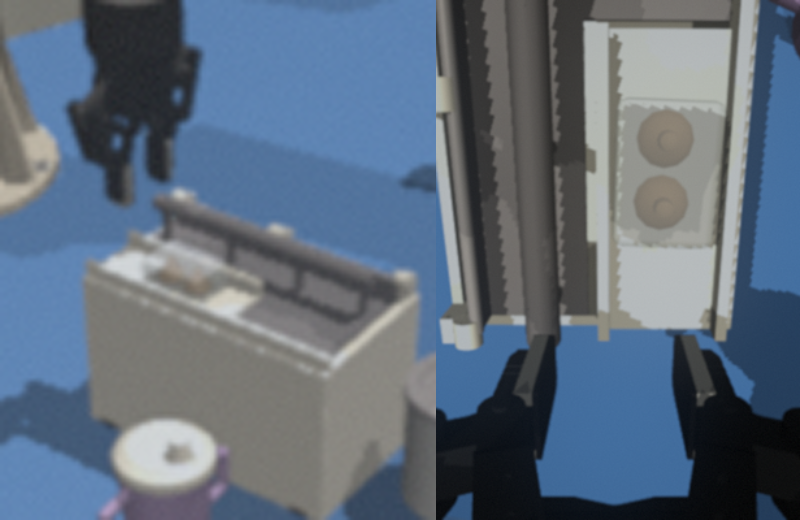

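Scene crop (left): tips at about (120,200), above the rear of the box. Wrist view (right): left finger lines up with the bar, right finger with the lane. Triangulating the right finger's tip.

Run:
```python
from h import *
import pickle
F=pickle.load(open("f2.pkl","rb"))
o=np.array([554.98,14.64]);yw=.3365;R=np.array([[np.cos(yw),-np.sin(yw)],[np.sin(yw),np.cos(yw)]])
def tri(a,ua,b,ub):
    c1,d1=ray(F[a],ua);c2,d2=ray(F[b],ub)
    s=np.linalg.lstsq(np.c_[d1,-d2],c2-c1,rcond=None)[0];p,q=c1+s[0]*d1,c2+s[1]*d2
    return np.r_[R.T@((p+q)[:2]/2-o),(p+q)[2]/2].round(1),np.linalg.norm(p-q).round(1)
W=lambda u,v:(180+(u-436)*280/364,v*400/520)
S=lambda u,v:(270+u/4,115+v/4)
print("tip right finger, inner front",tri("wrist",W(676,336),"scene",S(131,201)))
print("tip left finger, inner front",tri("wrist",W(555,336),"scene",S(168,178)))
for z in(190,200,210): print(z,[(R.T@(onz(F["wrist"],W(u,336),z)[:2]-o)).round(1).tolist() for u in(535,555,676,698)])
s=sense()["eef_pos"];print("tcp box",R.T@(s[:2]-o))
print("bar rear end R,L edge,z173",[(R.T@(onz(F["wrist"],W(u,340),173)[:2]-o)).round(1).tolist() for u in(529,558)],"case rear",[(R.T@(onz(F["wrist"],W(u,245),166)[:2]-o)).round(1).tolist() for u in(618,715)])
```

```text
tip right finger, inner front (array([-94.9, -31.3, 201.4]), np.float64(1.8))
tip left finger, inner front (array([-91.8,   9.3, 204.6]), np.float64(4.6))
190 [[-101.8, 18.0], [-101.8, 10.7], [-101.9, -33.4], [-101.9, -41.4]]
200 [[-96.6, 16.0], [-96.6, 9.2], [-96.6, -31.8], [-96.7, -39.3]]
210 [[-91.3, 14.1], [-91.3, 7.8], [-91.4, -30.3], [-91.4, -37.3]]
tcp box [-104.58139964  -10.634177  ]
bar rear end R,L edge,z173 [[-112.6, 23.9], [-112.6, 12.0]] case rear [[-74.5, -12.4], [-74.5, -50.7]]
```

Tips at z ≈ 201, inner faces at box y ≈ +9 and −31, fronts at x ≈ −95, case rear at ≈ −76. Shifting 4 mm towards +y and forward, then down to first contact.

play_rows([
  [[0.004,-0.004,0],[0,0,0],48],
  [[0,0,0.008],[0,0,0],48],
  [[0,0,0.008],[0,0,0],48],
  [[0,0,0.006],[0,0,0],48],
  [[0,0,0.006],[0,0,0],48],
  [[0,0,0],[0,0,0],48],
])

```text
clock: 3.8
eef_pos: [463.7, -24.9, 129.7]
tcp_rot: [3.139, -0.002, 0.336]
contact_force: [1.3, -4.4, 7.4]
opening: 0.479
```

Contact with the bar where predicted (7 N up). Pressing on by 20 mm.

play_rows([
  [[0,0,0.005],[0,0,0],48],
  [[0,0,0.005],[0,0,0],48],
  [[0,0,0.005],[0,0,0],48],
  [[0,0,0.005],[0,0,0],48],
  [[0,0,0],[0,0,0],48],
])

```text
clock: 4.3
eef_pos: [463.9, -24.3, 109.8]
tcp_rot: [3.14, -0.003, 0.336]
contact_force: [1.4, -1.8, 7.6]
opening: 0.48
```

Run:
```python
from h import *
import pickle
F={n:grab_frame(n) for n in("wrist","scene")}
pickle.dump(F,open("f3.pkl","wb"))
a=cv2.resize(F["scene"]["pixels"][135:245,280:389],None,fx=4.73,fy=4.73,interpolation=cv2.INTER_CUBIC)
w=cv2.resize(F["wrist"]["pixels"][:,180:380],(260,520))
cv2.imwrite("pics/c3.png",np.hstack([a[:520],w])[:,:,::-1]); s=sense(); print(s["eef_pos"],s["tcp_rot"],s["contact_force"],s["opening"])
```

```text
[463.89677735 -24.39661284 110.09931163] [ 3.14010809e+00 -2.59433025e-03  3.36041358e-01] [ 1.43657918 -2.88536971  6.90966113] 0.47805012588123874
```

View pics/c3.png

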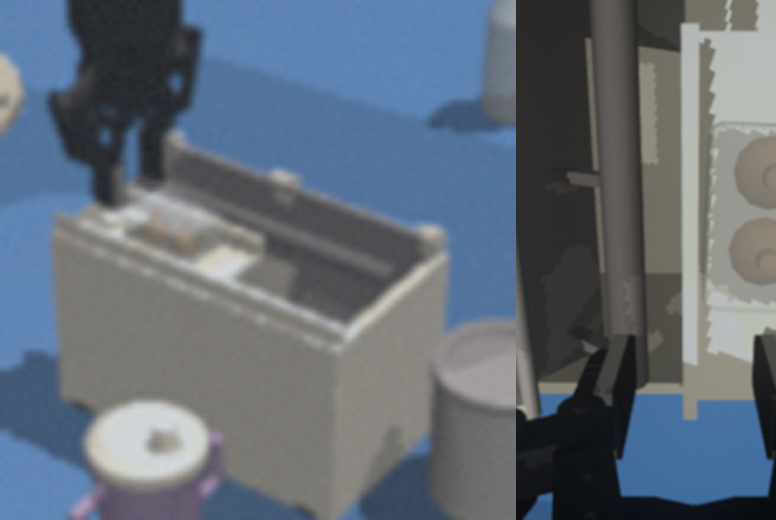

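The flap is well down, with the scene showing the mouth open and the case untouched; the finger sits on the bar. By height the angle is about 0.85, so I go 5 mm deeper before pushing.

play_rows([
  [[0,0,0.003],[0,0,0],48],
  [[0,0,0.002],[0,0,0],48],
  [[0,0,0],[0,0,0],48],
  [[0,0,0],[0,0,0],48],
])

```text
clock: 4.8
eef_pos: [463.6, -23.4, 105.3]
tcp_rot: [-3.141, -0.003, 0.335]
contact_force: [-0.6, 3.3, 11.5]
opening: 0.476
```

Run:
```python
from h import *
import pickle
F={"scene":grab_frame("scene")}
f=F["scene"];s=sense();print(s["eef_pos"],s["contact_force"])
# bar far end height check: project predicted bar-axis end (x=91) for several angles
o=np.array([554.98,14.64]);yw=.3345;R=np.array([[np.cos(yw),-np.sin(yw)],[np.sin(yw),np.cos(yw)]])
a=cv2.resize(f["pixels"][160:210,310:390],None,fx=9,fy=9,interpolation=cv2.INTER_CUBIC)
for th,c in((.8,(255,0,0)),(.95,(0,255,0)),(1.1,(0,0,255))):
    y=48-34*np.cos(.49-th); z=157+34*np.sin(.49-th)+7
    L=proj(f,[np.r_[o+R@[x+2,y],z] for x in(-20,91)])
    print(th,L.round(1).tolist())
    for p in L: cv2.circle(a,tuple(((p-[310,160])*9+4).astype(int).tolist()),3,c,-1)
cv2.imwrite("pics/c4.png",a[:,:,::-1])
```

```text
[463.55970577 -23.40530732 105.3097338 ] [-0.43330017  3.75807751 10.69278707]
0.8 [[331.6, 179.2], [361.6, 190.6]]
0.95 [[332.0, 180.2], [361.9, 191.6]]
1.1 [[332.5, 181.0], [362.3, 192.4]]
```

View pics/c4.png

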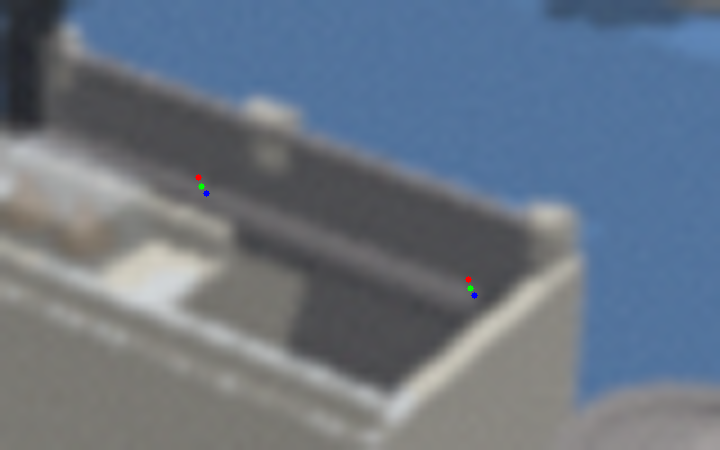

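The bar's top line lies at the 0.95–1.0 marks (about (335,180) to (362,192) px), and the force of 11 N agrees. Pushing now.

play_rows([
  [[0.006,0,0],[0,0,0],48],
  [[0.006,0,0],[0,0,0],48],
  [[0.006,0,0],[0,0,0],48],
  [[0.006,0,0],[0,0,0],48],
  [[0.006,0,0],[0,0,0],48],
  [[0.006,0,0],[0,0,0],48],
  [[0.006,0,0],[0,0,0],48],
  [[0.006,0,0],[0,0,0],48],
])

```text
clock: 5.65
eef_pos: [506.3, -8.5, 104.5]
tcp_rot: [-3.141, 0.003, 0.336]
contact_force: [-6.1, -2.2, 10.9]
opening: 0.48
```

play_rows([
  [[0.007,0,0],[0,0,0],48],
  [[0.007,0,0],[0,0,0],48],
  [[0.007,0,0],[0,0,0],48],
  [[0.007,0,0],[0,0,0],48],
  [[0.007,0,0],[0,0,0],48],
  [[0.007,0,0],[0,0,0],48],
  [[0.007,0,0],[0,0,0],48],
  [[0.007,0,0],[0,0,0],48],
  [[0.002,0,0],[0,0,0],48],
  [[0,0,0],[0,0,0],48],
  [[0,0,0],[0,0,0],48],
])

```text
clock: 6.75
eef_pos: [562.0, 10.7, 104.8]
tcp_rot: [-3.142, 0.001, 0.336]
contact_force: [-3.7, -1.3, 10.1]
opening: 0.48
```

Run:
```python
from h import *
import pickle
F={n:grab_frame(n) for n in("wrist","scene")}
pickle.dump(F,open("f5.pkl","wb"))
a=cv2.resize(F["scene"]["pixels"][135:245,285:385],None,fx=4.7,fy=4.7,interpolation=cv2.INTER_CUBIC)
w=cv2.resize(F["wrist"]["pixels"][150:350,220:420],(517,517),interpolation=cv2.INTER_CUBIC)
w=cv2.resize(F["wrist"]["pixels"][60:340,220:398],(328,517),interpolation=cv2.INTER_CUBIC)
cv2.imwrite("pics/c5.png",np.hstack([a[:517],w])[:,:,::-1]); s=sense(); print(s["eef_pos"],s["tcp_rot"],s["contact_force"],s["opening"])
```

```text
[561.99064648  10.70851665 104.82801853] [3.14158518e+00 7.51784678e-04 3.36147362e-01] [-3.25845217 -0.14648359 10.13658331] 0.4794738597211371
```

View pics/c5.png

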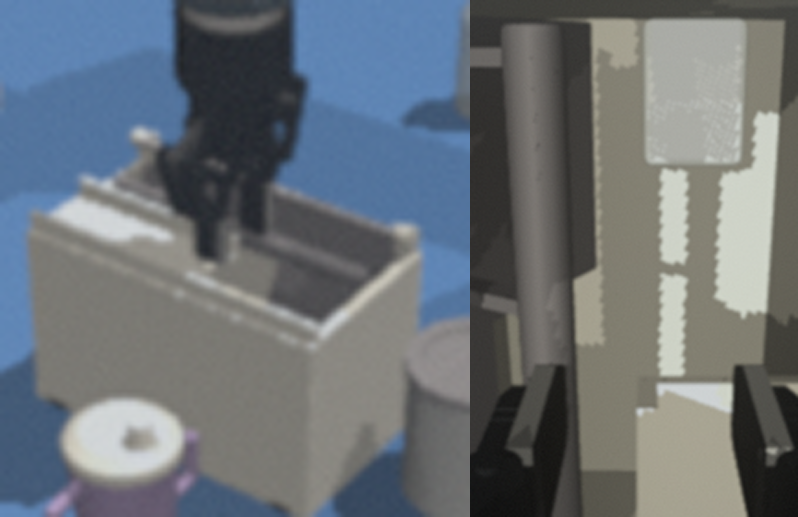

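The case is inside: the wrist view shows it (crop (695,90)), white base upward, flat on the floor at the far end; its width (~53 px) fits floor height, not deck height. The sill is empty. Lifting straight up so the flap follows shut.

play_rows([
  [[0,0,-0.005],[0,0,0],48],
  [[0,0,-0.008],[0,0,0],48],
  [[0,0,-0.008],[0,0,0],48],
  [[0,0,-0.008],[0,0,0],48],
  [[0,0,-0.008],[0,0,0],48],
  [[0,0,-0.02],[0,0,0],48],
  [[0,0,-0.04],[0,0,0],48],
  [[0,0,-0.04],[0,0,0],48],
  [[-0.02,0.0,-0.03],[0,0,0],48],
  [[-0.04,0.0,0],[0,0,0],48],
  [[-0.04,0.0,0],[0,0,0],48],
  [[0,0,0],[0,0,0],48],
  [[0,0,0],[0,0,0],48],
])

```text
clock: 8.15
eef_pos: [467.7, -22.5, 271.9]
tcp_rot: [3.141, -0.001, 0.335]
contact_force: [0.1, 0.6, 0.4]
opening: 0.48
```

Run:
```python
from h import *
import pickle
F={n:grab_frame(n) for n in("wrist","scene")}
F0=pickle.load(open("f1.pkl","rb"))
a=cv2.resize(F["scene"]["pixels"][145:265,285:412],None,fx=3.6,fy=3.6,interpolation=cv2.INTER_CUBIC)
w=cv2.resize(F["wrist"]["pixels"][0:260,190:395],(340,432),interpolation=cv2.INTER_CUBIC)
cv2.imwrite("pics/c6.png",np.hstack([a[:432],w])[:,:,::-1]); s=sense(); print(s["clock"],s["eef_pos"],s["contact_force"])
d=np.abs(F["scene"]["pixels"].astype(int)-F0["scene"]["pixels"]).max(2)
for n,(u,v) in dict(cup=(311,240),tin=(386,225),bowl=(153,234),brush=(195,290),spoon=(450,185),bottle=(390,145)).items(): print(n,np.median(d[v-12:v+12,u-12:u+12]))
```

```text
8.25 [468.76357859 -22.10973068 271.68102581] [0.24963346 0.16146756 0.47982322]
cup 1.0
tin 2.0
bowl 1.0
brush 1.0
spoon 2.0
bottle 1.0
```

View pics/c6.png

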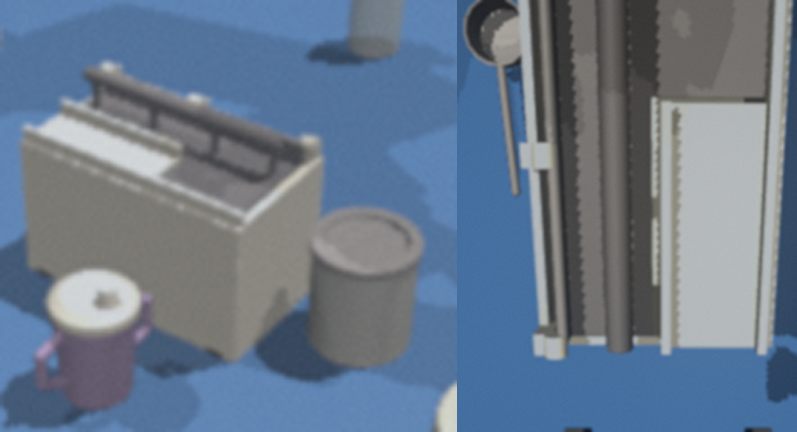

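The flap is shut and level, with the bar raised again. The sill is empty, and the cup, tin and scoop are in place. The gripper is clear, so I'm handing in.

```bash
python3 -c "
from rig import *
print(sign_off())"
```

```text
the job is handed in; nothing more can be done
None
```

The case of teats is in the flap box and the flap is shut. I pressed the bar down with one finger and held it there while the other finger pushed the case along the sill until it dropped in. Then I lifted straight up so the flap could spring shut, and handed in at about 8.3 s of the 35 s.

**Last checks:**
- **Flap:** it opened to about 0.95–1.0 rad, judged from the bar's height in the scene image and about 11 N on the wrist. It looks level again now.
- **Case:** it lies flat on the box floor, white base upward, so it turned over as it dropped. The sill is empty.
- **Other things:** before-and-after scene images show no change at the cup, tin, bowl, brush or bottle. The scoop looks to be where it was by eye. The spot I compared for the spoon may have missed it; the arm never went near it.
- **Forces:** I saw nothing above about 13 N, and close to zero at the end with the gripper clear.

**Disagreement:** the fingertips sat about 41 mm above the reported TCP, more than the description implies. Both cameras showed this, and contact with the bar came at about the height it predicted, so I used that offset for the heights.

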